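# Hold a blind spacer bore-up from under its housing cover

## Robot

A 6-joint arm with a two-finger parallel gripper is mounted at the origin on a cart in front of the work surface, level with it; the furniture and walls round the work are solid. World frame = base frame: x ahead of the robot, y to its left, z up, the work surface at z = 0. Lengths are in m, angles in rad, forces in N, time in s.
With the tool pointing down it reaches from about 0.25 to 0.725 m from the base axis. Payload 9.7 kg.
Tool frame: the origin (TCP) lies at the very end of the fingers, on their centre line; the grasp point (between the pads) lies 19 mm behind it; z points along the fingers, x is the direction in which the jaws open and shut, and the axes are right-handed (so a half turn about z gives the same grasp; the last joint's range is limited). The gripper opens to 85 mm and grips with 20 to 120 N. Pads are 22 mm wide; open, the fingers measure 114 mm over their backs; the gripper's body (76 mm by 85 mm) begins 54 mm behind the grasp point. The pads swing forward as they close: fully open they stand 13 mm farther back than shut.
Start: joints at [1.125, 0.087, 0.176, 1.66, 0, 1.571], TCP at [0.237, 0.496, 0.231] pointing down, gripper open.
Joint ranges: [-3.13, 3.13], [-0.85, 1.81], [-1.15, 1.24], [-2.2, 2.28], [-1.44, 1.52], [-3.14, 3.14]. Speed limits (rad/s): [2.22, 2.22, 2.57, 3.14, 3.14, 3.14].

## Interface

Orientations are given as a rotation vector (axis times angle).
In Python, from bench import bot gives the robot as it stands.
- The arm moves only by the tool servo_tool, never from a script. Its arguments are lists of equal length, an entry for each row: "grip": the opening, from 0 (shut) to 1 (fully open); "slide": the shift along the tool's x, y, z in cm, a list of three; "delta_rot": the turn, a rotation vector about the tool's x, y, z in rad, a list of three. In form: {"grip": [grip, ...], "slide": [[x, y, z], ...], "delta_rot": [[wx, wy, wz], ...]}. A call has 1 to 20 rows; each row shifts and turns the commanded pose from where the row before left it, along the tool's axes as they then stand; what a row does not reach is not made up. A row lasts 1/10 s, in which the tool goes at most 50 mm and 8.59 degrees, less where a joint would pass 70% of its speed; a pose out of reach is approached as far as the arm can. A call with a gripper value outside its range is refused whole. The fingers move at their own pace and stop on an object; "grip_force" is the grip in N (left out, the last holds). Time passes only in rows, so rows that do not move let the fingers close. It gives the time, the measured TCP pose, the force and the opening at its end, in the units of the state.
- bot.sense(): the state, without advancing time (a new reading comes with each control period).
- bot.grab_frame(name): name is "side" or "top" or "wrist"; returns a dict with "frame" (420x560x3 uint8, blue, green, red), "fx", "fy", "cx", "cy" (pixels), "world_to_cam" (4x4, takes a point from world to camera coordinates). Camera axes: x right, y down, z forward; pixel columns grow to the right and rows downward; lengths in m; the calibration is good to about 2 mm. A picture is of the moment at which its call begins. There is no depth.
- bot.finish_job(): hands the job in, once; it reports no verdict.
Trained networks look in a picture, given as the dict that the camera call returned (one of the last four; its "shot" number tells which), for a name from the list of things; names that differ only in an ending like _2 or _b are one class to them, and where a whole thing is asked for, a point or a joint stands for the part that bears it (a point fixed in the world has none). Each returns a list of dicts, best first, with "conf" (0 to 1); they miss things now and then, are a little off and sometimes report something else, mostly with a low value. They report only what shows in the picture. A call takes as long as a camera call.
- bot.boxes_of(label, picture): "extent" ([centre column, centre row, width, height] in pixels, round what is visible of it).
- bot.outline_of(label, picture): "pixels" (420x560 bool, what is visible of it) and "extent" ([centre column, centre row, width, height] in pixels, round what is visible of it).
The state is a dict: "time_s": time; "joint_positions": joint angles; "joint_velocities": joint speeds; "tau": joint torques, N m; "ee_pos": TCP position; "tcp_rot": TCP orientation; "ft_force": force on the tool from outside, world axes, zero at the start; "ft_torque": the same for the moment, N m; "width": finger opening in m.
Only numpy, scipy, OpenCV 4.12 (cv2) and the standard library are available. Lean on these libraries where they do the work, as an engineer would, in place of code of your own. Each camera call takes 0.05 s, during which the arm holds its last target. There are 200 camera calls.

## Task

Lift the loose cover off the two pins of the small bearing housing and set it down flat, right way up, on the clear patch of bench to the right of the housing. Then take out the spacer lying inside, find which end has the blind hole, turn the spacer so that this hole faces straight up, and finish still holding it steady in the gripper, about a quarter of a metre above the bench and touching nothing else. Leave the other tools where they are.

Things in the scene. Friction and masses are not known exactly. Their poses are not given: they have to be found in the camera images.
- housing: Aluminium housing base, bolted down: plate 150x90x10 mm (local x, y, z); origin at the centre of its underside, on the bench. Two upright steel pins, 6 mm thick, at local x = +58 and -58 mm, y = 0, and a round boss, 20 mm across, in the middle; pins and boss stand 12 mm above the plate (22 mm above the bench).
- patch (a point): Middle of the clear patch of bench top to the right of the housing (z = 0): free of things for 90 mm all round.
- cover: Loose aluminium cover, 250 g: flange 144x84x4 mm with two 9 mm holes over the pins; in its middle a hollow hump 66x66 mm (60x60 inside, 50 high inside, top 54 mm above the underside). Origin: centre of the underside, z up, x along the pins. At the start it rests on the housing's plate, origin 10 mm above the bench. Raise it straight up 60 mm to clear the spacer inside.
- rib (a point): Middle of the top edge of the cover's pull rib, 74 mm above the cover's underside. The rib is 50 mm long (local x), 12 mm thick (local y) and stands 20 mm above the hump: pinch it across local y. Axes as the cover's.
- spacer: Loose square steel spacer, 44 mm long (local x), 26x26 mm across, 105 to 210 g; origin at its centre. The blind hole opens at the +x end; the -x end is plain. It starts lying level (local z up) under the cover on the housing's boss, centre 35 mm above the bench, at any yaw; once uncovered, its sides (local y) can be gripped, also with the tool leaning 45 degrees along its length.
- bore (a point): Centre of the mouth of the spacer's blind hole: 14 mm across, 22 mm deep, in the end face 22 mm from the spacer's centre along its +x.
- pliers: Bystander at the front left: blue-gripped pliers, 49x141x11 mm, loose, lying on the bench; origin under its middle. Leave it alone.
- tweezers: Bystander behind the clear patch: steel tweezers, 12x124x10 mm, loose, lying on the bench; origin under its middle. Leave it alone.
- oilstone: Bystander at the back left of the work: dark oblong sharpening stone, 40x62x26 mm, loose, lying on the bench; origin under its middle. Leave it alone.
- loupe: Bystander behind the housing: black eye loupe, 34x34x34 mm, loose, lying on the bench; origin under its middle. Leave it alone.
- graver: Bystander at the front right: graver with a brown wooden handle, 30x149x29 mm, loose, lying on the bench; origin under its middle. Leave it alone.

How it is judged:
By the outcome, as a careful person would: the job done as asked, in the order asked, and still so for the second after the job is handed in, while the arm keeps its last pose, push and grip.
It also fails if it takes over 48 s, if anything falls off the work surface, if the arm or the gripper's body presses on something with over 40 N, if the wrist force passes 120 N, or if a joint passes its speed limit or range.

## Working session

There is one attempt and no reset: what is moved stays moved. The work goes in short steps, Python scripts to look and compute and a tool call to move; the robot and the scene stay as the last step left them, time stands still between calls to the robot, and variables do not carry over. Pictures are saved under pics/ and viewed, about 8 in all and at most 12, crops included, and the job is handed in when it is done.

Besides the shell and the picture viewer there is one more tool, called after ">>>" as a command line: name --argument value ..., lists and objects as JSON in quotes. servo_tool: Moves the arm, as the interface text tells. Its arguments: {"type":"object","properties":{"grip":{"type":"array","items":{"type":"number"}},"slide":{"type":"array","items":{"type":"array","items":{"type":"number"}}},"delta_rot":{"type":"array","items":{"type":"array","items":{"type":"number"}}},"grip_force":{"type":"number"}},"required":["grip","slide","delta_rot"]}

```bash
mkdir -p pics; ls; cat > h.py <<'E'
import numpy as np, cv2
from bench import bot
from scipy.spatial.transform import Rotation as R
def proj(c,P):
    P=np.atleast_2d(P); T=np.array(c["world_to_cam"]); q=P@T[:3,:3].T+T[:3,3]
    return np.c_[c["fx"]*q[:,0]/q[:,2]+c["cx"], c["fy"]*q[:,1]/q[:,2]+c["cy"]]
def back(c,uv,z):
    T=np.array(c["world_to_cam"]); Rm=T[:3,:3]; o=-Rm.T@T[:3,3]
    d=Rm.T@np.array([(uv[0]-c["cx"])/c["fx"],(uv[1]-c["cy"])/c["fy"],1]); return o+d*(z-o[2])/d[2]
E
python3 - <<'E'
from h import *
a=bot.grab_frame("top"); b=bot.grab_frame("side")
cv2.imwrite("pics/1.png",np.vstack([a["frame"],b["frame"]])[:, :])
im=np.hstack([cv2.resize(a["frame"],(400,300)),cv2.resize(b["frame"],(400,300))])
cv2.imwrite("pics/top.png",cv2.resize(a["frame"],(800,600)))
cv2.imwrite("pics/side.png",cv2.resize(b["frame"],(800,600)))
for n,c in (("top",a),("side",b)):
    print(n,np.round(c["world_to_cam"],3).tolist(),c["fx"],c["cx"])
    for l in ["housing","cover","rib","spacer","pliers","tweezers","oilstone","loupe","graver"]:
        for r in bot.boxes_of(l,c)[:2]: print(l,round(r["conf"],2),np.round(r["extent"]),np.round(back(c,r["extent"][:2],0.01),3))
print(bot.sense())
E
```

```text
pics
top [[-0.01, -1.0, -0.016, 0.02], [-0.985, 0.012, -0.17, 0.531], [0.17, 0.014, -0.985, 1.054], [0.0, 0.0, 0.0, 1.0]] 498.17655479101137 281.68234001937424
housing 0.56 [260. 226.  64.  69.] [0.519 0.065 0.01 ]
cover 0.98 [260. 222.  69.  72.] [0.528 0.065 0.01 ]
rib 0.61 [264. 224.  74.  70.] [0.525 0.055 0.01 ]
pliers 0.6 [169. 300.  30.  66.] [0.355 0.266 0.01 ]
oilstone 0.87 [211. 158.  26.  29.] [0.682 0.178 0.01 ]
loupe 0.49 [271. 154.  11.  13.] [0.689 0.037 0.01 ]
graver 0.9 [409. 304.  71.  12.] [ 0.342 -0.265  0.01 ]
side [[-0.945, -0.327, -0.015, 0.474], [-0.239, 0.718, -0.654, 0.182], [0.225, -0.614, -0.757, 0.802], [0.0, 0.0, 0.0, 1.0]] 383.0436683886675 279.6716955175348
housing 0.51 [265. 265.  56.  39.] [0.506 0.086 0.01 ]
cover 0.62 [260. 256.  71.  55.] [0.525 0.067 0.01 ]
rib 0.91 [258. 255.  71.  63.] [0.531 0.066 0.01 ]
rib 0.2 [308. 369.  70.  60.] [0.352 0.273 0.01 ]
pliers 0.75 [309. 372.  68.  62.] [0.349 0.277 0.01 ]
pliers 0.3 [252. 188.  37.  20.] [ 0.623 -0.128  0.01 ]
tweezers 0.6 [202. 228.  18.  20.] [0.689 0.036 0.01 ]
tweezers 0.53 [257. 191.  19
[... 240 characters left out ...]
063 0.01 ]
{'time_s': 1.0, 'joint_positions': array([ 1.12501446e+00,  8.68709075e-02,  1.75910625e-01,  1.65982073e+00,
       -2.93416406e-05,  1.57080049e+00]), 'joint_velocities': array([ 2.52244774e-04, -1.18679404e-05, -1.10891206e-03, -1.43290729e-04,
       -9.33832708e-04,  1.38999521e-03]), 'tau': array([-4.38452029e-03, -5.20112514e+01,  4.64865947e+01,  1.73025313e-03,
       -3.22543192e-04, -1.99308141e-05]), 'ee_pos': array([0.23714309, 0.49623788, 0.23130563]), 'tcp_rot': array([2.65752748e+00, 1.67542457e+00, 4.49348712e-05]), 'ft_force': array([-0.846981  , -0.73297541, -0.14478144]), 'ft_torque': array([ 0.00663717, -0.03375481, -0.03065797]), 'width': 0.08544779869966443}
```

View pics/top.png

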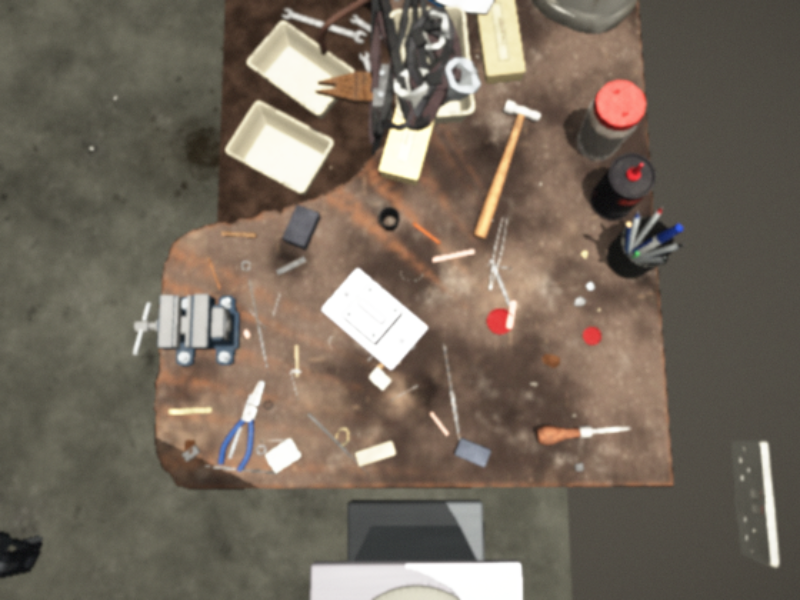

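View pics/side.png

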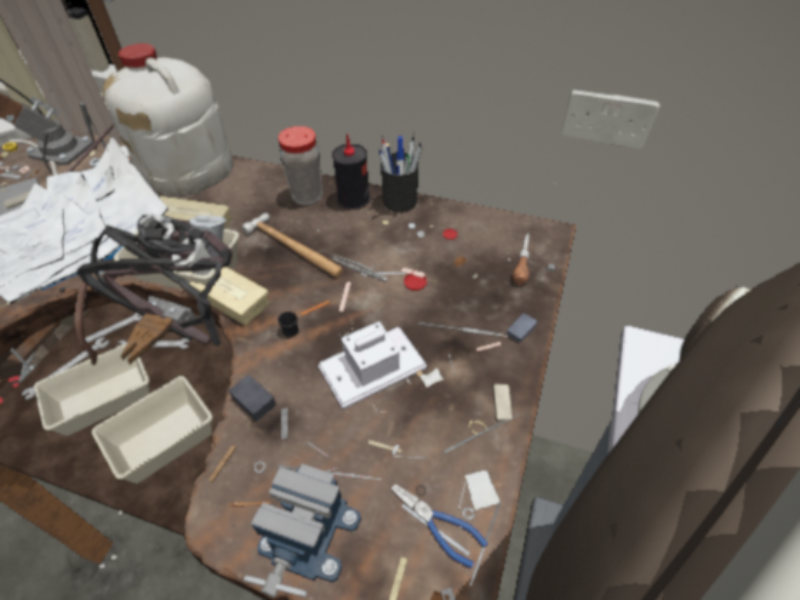

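```bash
python3 - <<'E'
from h import *
a=bot.grab_frame("top"); b=bot.grab_frame("side"); w=bot.grab_frame("wrist")
s=bot.sense(); Rt=R.from_rotvec(s["tcp_rot"]).as_matrix(); T=np.array(w["world_to_cam"]); o=-T[:3,:3].T@T[:3,3]
print("cam in tool",Rt.T@(o-s["ee_pos"]),"\n",Rt.T@T[:3,:3].T,w["fx"],w["cx"]); print(Rt)
k=1.42857
P=np.array([back(a,np.array(p)/k,0.014) for p in [(358,268),(428,325),(392,370),(322,312)]]);print(P.round(3),P.mean(0))
print(np.linalg.norm(np.diff(P,axis=0),axis=1),[np.degrees(np.arctan2(*(d[1::-1]))) for d in np.diff(P,axis=0)])
print("tweez top",[back(a,np.array(p)/k,0.005).round(3) for p in [(503,218),(497,265),(512,305)]])
print("tweez side",[back(b,np.array(p)/k,0.005).round(3) for p in [(335,260),(423,274),(380,270)]])
print("thin",[back(a,np.array(p)/k,0.005).round(3) for p in [(445,345),(460,440)]],[back(b,np.array(p)/k,0.005).round(3) for p in [(420,324),(508,335)]])
print("graver",[back(a,np.array(p)/k,0.01).round(3) for p in [(537,435),(630,430)]])
crop=a["frame"][130:330,280:470]; cv2.imwrite("pics/crop.png",cv2.resize(crop,None,fx=3,fy=3,interpolation=cv2.INTER_CUBIC))
E
```

```text
cam in tool [-0.00017655 -0.08142531 -0.14173687] 
 [[ 9.99999466e-01 -1.02635864e-03 -1.19184347e-04]
 [ 1.01201392e-03  9.49635137e-01  3.13356161e-01]
 [-2.08434159e-04 -3.13356114e-01  9.49635668e-01]] 351.41056853383907 274.3652444950649
[[ 4.31187592e-01  9.02262301e-01 -7.63717392e-06]
 [ 9.02262301e-01 -4.31187592e-01  1.20230778e-05]
 [ 7.55491518e-06 -1.20749361e-05 -1.00000000e+00]]
[[ 0.609  0.085  0.014]
 [ 0.515 -0.026  0.014]
 [ 0.444  0.032  0.014]
 [ 0.538  0.142  0.014]] [0.52615086 0.05835543 0.014     ]
[0.14553165 0.09112877 0.14508918] [np.float64(-130.26292470849322), np.float64(140.85451309883885), np.float64(49.80803091556297)]
tweez top [array([ 0.691, -0.151,  0.005]), array([ 0.613, -0.139,  0.005]), array([ 0.547, -0.161,  0.005])]
tweez side [array([ 0.68 , -0.14 ,  0.005]), array([ 0.51 , -0.158,  0.005]), array([ 0.589, -0.142,  0.005])]
thin [array([ 0.483, -0.053,  0.005]), array([ 0.335, -0.073,  0.005])] [array([ 0.48 , -0.043,  0.005]), array([ 0.333, -0.067,  0.005])]
graver [array([ 0.341, -0.192,  0.01 ]), array([ 0.348, -0.335,  0.01 ])]
```

View pics/crop.png

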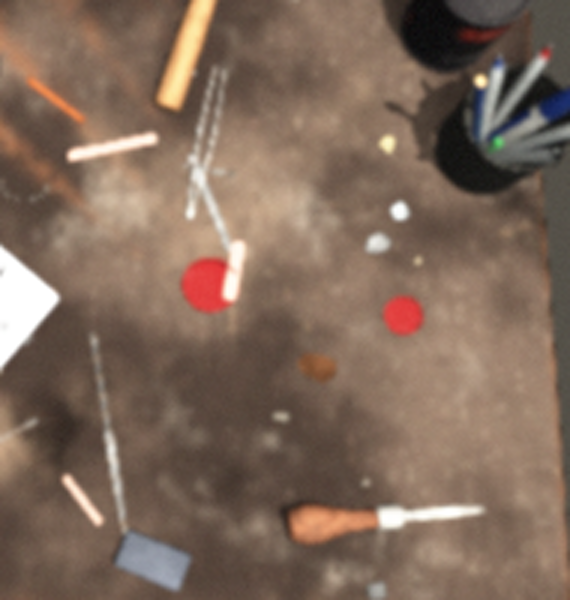

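```bash
cat >> h.py <<'E'
import json
def plan(pos,Rt,n,start=None,p=2):
    """straight path from commanded/sensed pose to pos,Rt in n rows; rounded with carry."""
    s=bot.sense(); x=np.array(s["ee_pos"]); M=R.from_rotvec(s["tcp_rot"])
    if start is not None: x,M=np.array(start[0]),start[1]
    x0=x.copy();M0=M; rv=(M0.inv()*Rt).as_rotvec(); S=[];D=[]
    for i in range(1,n+1):
        t=i/n; sl=np.round(M.inv().apply(x0+(np.array(pos)-x0)*t-x)*100,p)+0.0; x=x+M.apply(sl/100)
        dr=np.round((M.inv()*M0*R.from_rotvec(rv*t)).as_rotvec(),3)+0.0; M=M*R.from_rotvec(dr)
        S.append(sl.tolist());D.append(dr.tolist())
    print(json.dumps({"slide":S,"delta_rot":D})); print("end",x.round(4),M.as_rotvec().round(3))
    return x,M
def down(yawdeg):
    c,s=np.cos(np.radians(yawdeg)),np.sin(np.radians(yawdeg))
    return R.from_matrix(np.array([[c,s,0],[s,-c,0],[0,0,-1]]))
E
python3 - <<'E'
from h import *
plan([0.50,0.055,0.231],down(140),14,p=1)
E
```

```text
{"slide": [[-2.0, 3.1, 0.0], [-2.3, 2.8, 0.0], [-2.6, 2.6, 0.0], [-2.8, 2.4, 0.0], [-3.0, 2.1, 0.0], [-3.2, 1.8, 0.0], [-3.4, 1.4, 0.0], [-3.5, 1.2, 0.0], [-3.5, 0.9, 0.0], [-3.7, 0.4, 0.0], [-3.6, 0.2, 0.0], [-3.7, -0.2, 0.0], [-3.6, -0.5, 0.0], [-3.6, -0.9, 0.0]], "delta_rot": [[0.0, 0.0, -0.094], [0.0, 0.0, -0.094], [0.0, 0.0, -0.095], [0.0, 0.0, -0.094], [0.0, 0.0, -0.094], [0.0, 0.0, -0.094], [0.0, 0.0, -0.094], [0.0, 0.0, -0.094], [0.0, 0.0, -0.095], [0.0, 0.0, -0.094], [0.0, 0.0, -0.094], [0.0, 0.0, -0.094], [0.0, 0.0, -0.094], [0.0, 0.0, -0.094]]}
end [0.5002 0.0549 0.2313] [-1.075 -2.952 -0.   ]
```

>>> servo_tool --grip '[1,1,1,1,1,1,1,1,1,1,1,1,1,1,1,1]' --slide '[[-2.0,3.1,0.0],[-2.3,2.8,0.0],[-2.6,2.6,0.0],[-2.8,2.4,0.0],[-3.0,2.1,0.0],[-3.2,1.8,0.0],[-3.4,1.4,0.0],[-3.5,1.2,0.0],[-3.5,0.9,0.0],[-3.7,0.4,0.0],[-3.6,0.2,0.0],[-3.7,-0.2,0.0],[-3.6,-0.5,0.0],[-3.6,-0.9,0.0],[0,0,0],[0,0,0]]' --delta_rot '[[0,0,-0.094],[0,0,-0.094],[0,0,-0.094],[0,0,-0.094],[0,0,-0.094],[0,0,-0.094],[0,0,-0.094],[0,0,-0.094],[0,0,-0.094],[0,0,-0.094],[0,0,-0.094],[0,0,-0.094],[0,0,-0.094],[0,0,-0.094],[0,0,0],[0,0,0]]'

```text
time_s: 2.75
ee_pos: [0.4997, 0.0541, 0.2311]
tcp_rot: [-1.082, -2.949, 0.0]
ft_force: [0.0, 0.4, -0.1]
width: 0.0853
```

```bash
python3 - <<'E'
from h import *
w=bot.grab_frame("wrist"); cv2.imwrite("pics/w1.png",cv2.resize(w["frame"],(800,600)))
import pickle; pickle.dump(w,open("w1.pkl","wb"))
s=bot.sense(); print(s["ee_pos"],s["joint_positions"].round(2))
for l in ["cover","rib","housing","tweezers","graver"]:
    for r in bot.boxes_of(l,w)[:2]: print(l,round(r["conf"],2),np.round(r["extent"]))
E
```

```text
[0.49946853 0.05477442 0.231266  ] [ 0.11 -0.03  0.06  1.66  0.   -0.76]
cover 0.81 [261. 190.  87. 131.]
rib 0.66 [261. 192.  83. 131.]
rib 0.66 [490. 228. 127.  60.]
housing 0.89 [262. 186.  89. 135.]
tweezers 0.6 [ 62. 110.  83.  54.]
```

View pics/w1.png

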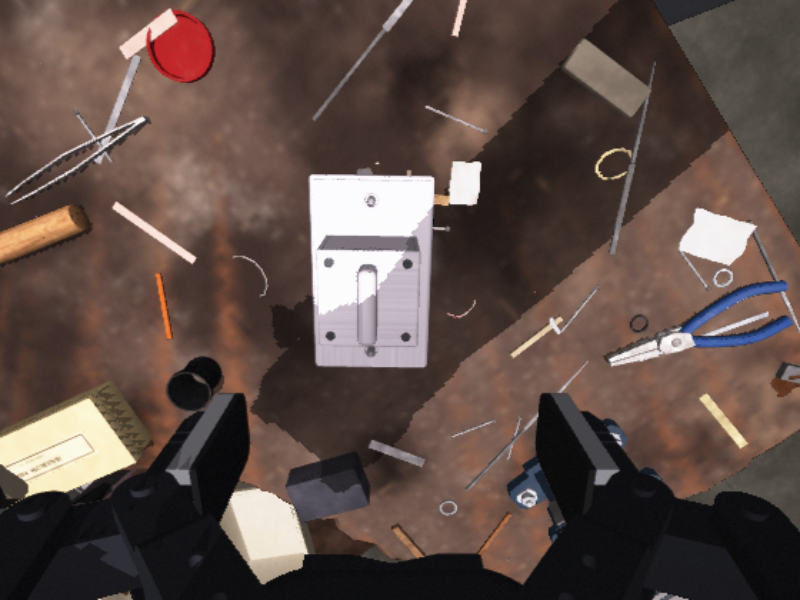

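```bash
python3 - <<'E'
from h import *
import pickle; w=pickle.load(open("w1.pkl","rb")); k=800/560
B=lambda p,z: back(w,(np.array(p)+.5)/k-.5,z)
C=np.array([B(p,0.014) for p in [(310,176),(434,178),(427,366),(316,366)]]); print(C.round(4),C.mean(0))
for i in range(4):
    d=C[(i+1)%4]-C[i]; print(np.linalg.norm(d).round(4),np.degrees(np.arctan2(d[1],d[0])).round(1))
H=np.array([B(p,0.064) for p in [(318,250),(420,250),(416,347),(321,346)]]); print("hump",H.mean(0),np.linalg.norm(np.diff(H,axis=0),axis=1))
print("rib",B((368,270),.084),B((367,350),.084),(B((368,270),.084)+B((367,350),.084))/2)
T=np.array([B(p,.005) for p in [(8,200),(148,119)]]); print("tweez",T,T.mean(0),np.linalg.norm(T[0]-T[1]))
print("pins",B((371,200),.022),B((371,351),.022))
cv2.imwrite("pics/w1c.png",cv2.resize(w["frame"][110:270,200:320],None,fx=4,fy=4,interpolation=cv2.INTER_CUBIC)[:600])
E
```

```text
[[ 0.5089 -0.0221  0.014 ]
 [ 0.444   0.035   0.014 ]
 [ 0.5389  0.144   0.014 ]
 [ 0.6055  0.0873  0.014 ]] [0.52431806 0.06104941 0.014     ]
0.0864 138.7
0.1446 49.0
0.0874 -40.4
0.1459 -131.4
hump [0.52497417 0.06172592 0.064     ] [0.06404278 0.06628431 0.06354778]
rib [0.50795612 0.04292842 0.084     ] [0.54262363 0.08154413 0.084     ] [0.52528988 0.06223628 0.084     ]
tweez [[ 0.68880325 -0.1517512   0.005     ]
 [ 0.56932666 -0.12276526  0.005     ]] [ 0.62906495 -0.13725823  0.005     ] 0.12294242501173945
pins [0.48652041 0.01737075 0.022     ] [0.56140851 0.10316669 0.022     ]
```

View pics/w1c.png

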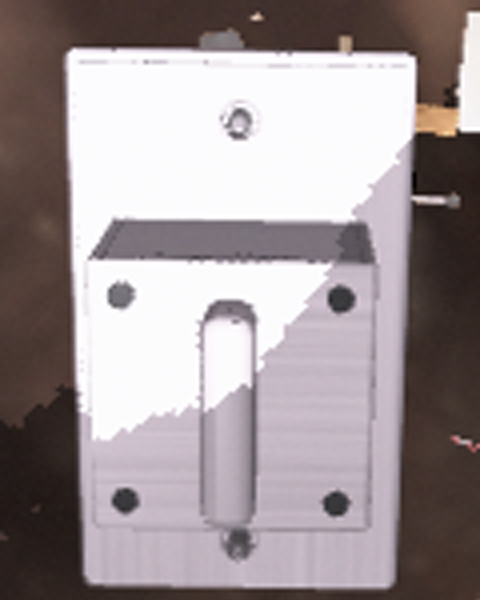

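```bash
python3 - <<'E'
from h import *
x=plan([0.525,0.062,0.12],down(138.9),4); plan([0.525,0.062,0.067],down(138.9),3,start=x)
E
```

```text
{"slide": [[-0.38, 0.54, 2.79], [-0.39, 0.53, 2.79], [-0.38, 0.54, 2.78], [-0.37, 0.55, 2.79]], "delta_rot": [[0.0, 0.0, 0.004], [0.0, 0.0, 0.005], [0.0, 0.0, 0.004], [0.0, 0.0, 0.005]]}
end [0.525 0.062 0.12 ] [1.103 2.941 0.   ]
{"slide": [[0.0, 0.0, 1.77], [0.0, 0.0, 1.76], [0.0, -0.01, 1.77]], "delta_rot": [[0.0, 0.0, 0.0], [0.0, 0.0, 0.0], [0.0, 0.0, 0.0]]}
end [0.525 0.062 0.067] [1.103 2.941 0.   ]
```

>>> servo_tool --grip '[0.6,0.6,0.6,0.6,0.6,0.6,0.6,0.6,0,0,0,0,0,0]' --slide '[[-0.38,0.54,2.79],[-0.38,0.54,2.79],[-0.38,0.54,2.79],[-0.38,0.54,2.79],[0,0,1.77],[0,0,1.77],[0,0,1.76],[0,0,0],[0,0,0],[0,0,0],[0,0,0],[0,0,0],[0,0,0],[0,0,0]]' --delta_rot '[[0,0,0.005],[0,0,0.004],[0,0,0.005],[0,0,0.004],[0,0,0],[0,0,0],[0,0,0],[0,0,0],[0,0,0],[0,0,0],[0,0,0],[0,0,0],[0,0,0],[0,0,0]]' --grip_force 60

```text
time_s: 4.45
ee_pos: [0.5259, 0.0614, 0.0679]
tcp_rot: [1.104, 2.939, 0.002]
ft_force: [-0.6, -0.7, 5.8]
width: 0.0102
```

>>> servo_tool --grip '[0,0,0,0,0,0]' --slide '[[0,0,-0.3],[0,0,-0.5],[0,0,-1.0],[0,0,-1.2],[0,0,0],[0,0,0]]' --delta_rot '[[0,0,0],[0,0,0],[0,0,0],[0,0,0],[0,0,0],[0,0,0]]'

```text
time_s: 5.05
ee_pos: [0.5256, 0.0612, 0.0972]
tcp_rot: [1.104, 2.94, 0.001]
ft_force: [-0.2, 0.3, -2.8]
width: 0.0105
```

```bash
python3 - <<'E'
from h import *
b=bot.grab_frame("side"); cv2.imwrite("pics/s2.png",cv2.resize(b["frame"][150:310,180:380],(800,600)))
print(bot.sense()["width"],bot.sense()["ft_force"])
E
```

```text
0.010570037614356284 [ 0.40417977  0.2184575  -2.56126628]
```

View pics/s2.png

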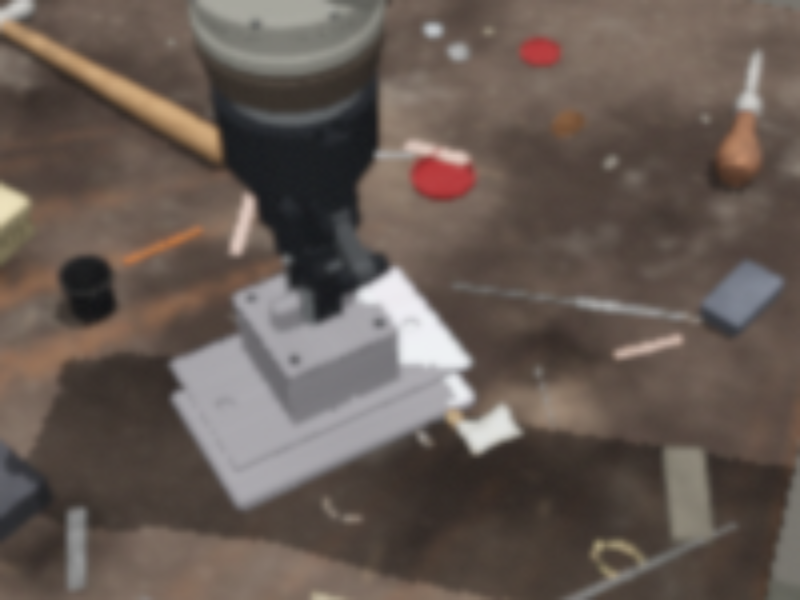

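```bash
python3 - <<'E'
from h import *
M=down(138.9)
x=plan([0.525,0.062,0.152],M,3); x=plan([0.465,-0.15,0.152],M,8,start=x);x=plan([0.465,-0.15,0.068],M,4,start=x)
E
```

```text
{"slide": [[0.03, 0.01, -1.84], [0.02, 0.02, -1.85], [0.03, 0.01, -1.84]], "delta_rot": [[0.0, 0.0, 0.0], [0.0, 0.0, -0.001], [0.0, 0.0, 0.0]]}
end [0.525 0.062 0.152] [1.103 2.941 0.   ]
{"slide": [[-1.18, -2.49, 0.0], [-1.18, -2.49, 0.0], [-1.17, -2.49, 0.0], [-1.18, -2.49, 0.0], [-1.18, -2.49, 0.0], [-1.18, -2.48, 0.0], [-1.18, -2.49, 0.0], [-1.17, -2.49, 0.0]], "delta_rot": [[0.0, 0.0, 0.0], [0.0, 0.0, 0.0], [0.0, 0.0, 0.0], [0.0, 0.0, 0.0], [0.0, 0.0, 0.0], [0.0, 0.0, 0.0], [0.0, 0.0, 0.0], [0.0, 0.0, 0.0]]}
end [ 0.465 -0.15   0.152] [1.103 2.941 0.   ]
{"slide": [[0.0, 0.0, 2.1], [0.0, 0.0, 2.1], [0.0, 0.0, 2.1], [0.0, 0.0, 2.1]], "delta_rot": [[0.0, 0.0, 0.0], [0.0, 0.0, 0.0], [0.0, 0.0, 0.0], [0.0, 0.0, 0.0]]}
end [ 0.465 -0.15   0.068] [1.103 2.941 0.   ]
```

>>> servo_tool --grip '[0,0,0,0,0,0,0,0,0,0,0,0,0,0,0,0,0,0]' --slide '[[0,0,-1.8],[0,0,-1.9],[0,0,-1.8],[-0.6,-1.3,0],[-1.2,-2.5,0],[-1.2,-2.5,0],[-1.2,-2.5,0],[-1.2,-2.5,0],[-1.2,-2.5,0],[-1.2,-2.5,0],[-1.2,-2.5,0],[-0.6,-1.1,0],[0,0,0],[0,0,2.1],[0,0,2.5],[0,0,2.5],[0,0,1.3],[0,0,0]]' --delta_rot '[[0,0,0],[0,0,0],[0,0,0],[0,0,0],[0,0,0],[0,0,0],[0,0,0],[0,0,0],[0,0,0],[0,0,0],[0,0,0],[0,0,0],[0,0,0],[0,0,0],[0,0,0],[0,0,0],[0,0,0],[0,0,0]]'

```text
time_s: 6.9
ee_pos: [0.4654, -0.1509, 0.0657]
tcp_rot: [-1.102, -2.938, 0.0]
ft_force: [-0.6, 0.4, -2.3]
width: 0.0103
```

>>> servo_tool --grip '[0,0,0,0]' --slide '[[0,0,0.3],[0,0,0.3],[0,0,0.15],[0,0,0]]' --delta_rot '[[0,0,0],[0,0,0],[0,0,0],[0,0,0]]'

```text
time_s: 7.3
ee_pos: [0.4667, -0.1519, 0.0605]
tcp_rot: [1.104, 2.94, 0.0]
ft_force: [-0.1, -0.9, -2.3]
width: 0.0104
```

>>> servo_tool --grip '[0,0,0,0]' --slide '[[0,0,0.15],[0,0,0.15],[0,0,0],[0,0,0]]' --delta_rot '[[0,0,0],[0,0,0],[0,0,0],[0,0,0]]'

```text
time_s: 7.7
ee_pos: [0.4668, -0.152, 0.0579]
tcp_rot: [1.104, 2.94, -0.0]
ft_force: [-0.8, -0.5, 5.9]
width: 0.0102
```

```bash
python3 - <<'E'
from h import *
M=down(138.9)
x=plan([0.467,-0.152,0.15],M,3); x=plan([0.50,0.05,0.2],M,6,start=x)
E
```

```text
{"slide": [[-0.01, 0.01, -3.07], [-0.01, 0.0, -3.07], [0.0, 0.01, -3.07]], "delta_rot": [[0.0, 0.0, 0.0], [0.0, 0.001, -0.001], [0.0, 0.0, 0.0]]}
end [ 0.467 -0.152  0.15 ] [1.103 2.941 0.   ]
{"slide": [[1.8, 2.9, -0.83], [1.8, 2.9, -0.84], [1.8, 2.89, -0.83], [1.8, 2.9, -0.83], [1.8, 2.9, -0.83], [1.79, 2.9, -0.84]], "delta_rot": [[0.0, 0.0, 0.0], [0.0, 0.0, 0.0], [0.0, 0.0, 0.0], [0.0, 0.0, 0.0], [0.0, 0.0, 0.0], [0.0, 0.0, 0.0]]}
end [0.5001 0.05   0.2   ] [1.103 2.941 0.   ]
```

>>> servo_tool --grip '[0.6,0.6,0.6,0.6,0.7,0.8,1,1,1,1,1,1,1,1]' --slide '[[0,0,0],[0,0,0],[0,0,0],[0,0,-1.0],[0,0,-3.0],[0,0,-4.0],[1.8,2.9,-1.0],[1.8,2.9,-1.0],[1.8,2.9,-1.0],[1.8,2.9,-1.0],[1.8,2.9,-1.0],[1.8,2.9,-1.0],[0,0,0],[0,0,0]]' --delta_rot '[[0,0,0],[0,0,0],[0,0,0],[0,0,0],[0,0,0],[0,0,0],[0,0,0],[0,0,0],[0,0,0],[0,0,0],[0,0,0],[0,0,0],[0,0,0],[0,0,0]]'

```text
time_s: 9.1
ee_pos: [0.4999, 0.0508, 0.1977]
tcp_rot: [1.102, 2.941, 0.0]
ft_force: [0.5, -0.4, -0.8]
width: 0.0855
```

```bash
python3 - <<'E'
from h import *
import pickle
w=bot.grab_frame("wrist"); b=bot.grab_frame("side"); pickle.dump((w,b),open("w2.pkl","wb"))
print(bot.sense()["ee_pos"])
for c,n in((w,"w"),(b,"s")):
  for l in ["spacer","bore","cover"]:
    for r in bot.boxes_of(l,c)[:2]: print(n,l,round(r["conf"],2),np.round(r["extent"]),back(c,r["extent"][:2],.035))
cw=w["frame"][100:300,160:380]; p=proj(b,[.525,.0615,.035])[0].astype(int); print(p)
cs=b["frame"][p[1]-40:p[1]+40,p[0]-40:p[0]+40]
A=cv2.resize(cw,(440,400),interpolation=cv2.INTER_CUBIC);B=cv2.resize(cs,(360,400),interpolation=cv2.INTER_CUBIC)
cv2.imwrite("pics/sp.png",np.hstack([A,B]))
E
```

```text
[0.49959396 0.04968181 0.19717664]
w spacer 0.93 [259. 214.  42.  61.] [0.52629405 0.06061479 0.035     ]
w bore 0.76 [261. 216.  42.  57.] [0.52593244 0.06351208 0.035     ]
w cover 0.85 [140.  33. 125.  66.] [ 0.49637446 -0.11241924  0.035     ]
s spacer 0.7 [260. 249.  26.  21.] [0.52609339 0.06532601 0.035     ]
s bore 0.89 [259. 249.  24.  25.] [0.52755975 0.06524221 0.035     ]
s bore 0.68 [176. 278.  30.  31.] [0.66687858 0.19107282 0.035     ]
s cover 0.81 [315. 199.  51.  46.] [ 0.45002493 -0.12115987  0.035     ]
s cover 0.44 [252. 190.  34.  20.] [ 0.61032493 -0.10212284  0.035     ]
[260 247]
```

View pics/sp.png

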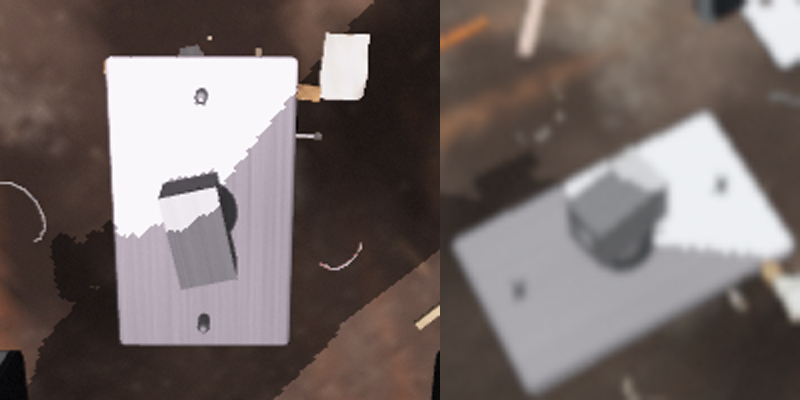

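```bash
python3 - <<'E'
from h import *
import pickle; w,b=pickle.load(open("w2.pkl","rb"))
C=np.array([back(w,(160+u/2-.25,100+v/2-.25),.048) for u,v in [(160,198),(217,186),(238,279),(183,289)]])
print(C.round(4),C.mean(0)); 
for i in range(4):
    d=C[(i+1)%4]-C[i]; print(np.linalg.norm(d).round(4),np.degrees(np.arctan2(d[1],d[0])).round(1))
o=lambda c:-np.array(c["world_to_cam"])[:3,:3].T@np.array(c["world_to_cam"])[:3,3]
print("side cam",o(b))
# look pose: tool y horizontal dir along spacer axis; lean body toward -y
d=(C[2]+C[3]-C[0]-C[1]); yaw=np.degrees(np.arctan2(d[1],d[0])); print("axis",yaw)
M=down(yaw+90)*R.from_rotvec([np.radians(-35),0,0]); print(M.as_matrix().round(2))
c=np.r_[C.mean(0)[:2],.035]; t=c-M.apply([0,-.012,.075]); print(t)
plan(t,M,7)
E
```

```text
[[0.5261 0.0365 0.048 ]
 [0.504  0.0486 0.048 ]
 [0.5256 0.0874 0.048 ]
 [0.5475 0.0747 0.048 ]] [0.52581786 0.06180745 0.048     ]
0.0253 151.2
0.0444 60.8
0.0253 -30.0
0.0439 -119.2
side cam [0.31097663 0.5173286  0.73262696]
axis 60.825062521169215
[[-0.87  0.4   0.28]
 [ 0.49  0.72  0.5 ]
 [ 0.    0.57 -0.82]]
[0.50963925 0.03282947 0.10331932]
{"slide": [[-0.27, -0.09, 1.34], [-0.27, -0.21, 1.32], [-0.28, -0.33, 1.3], [-0.27, -0.45, 1.26], [-0.28, -0.57, 1.22], [-0.27, -0.68, 1.16], [-0.25, -0.79, 1.09]], "delta_rot": [[-0.087, 0.009, -0.029], [-0.087, 0.009, -0.029], [-0.087, 0.01, -0.029], [-0.087, 0.009, -0.029], [-0.087, 0.009, -0.03], [-0.087, 0.009, -0.029], [-0.087, 0.009, -0.029]]}
end [0.5096 0.0328 0.1033] [0.72  2.767 0.873]
```

>>> servo_tool --grip '[1,1,1,1,1,1,1,1,1]' --slide '[[-0.27,-0.09,1.34],[-0.27,-0.21,1.32],[-0.28,-0.33,1.3],[-0.27,-0.45,1.26],[-0.28,-0.57,1.22],[-0.27,-0.68,1.16],[-0.25,-0.79,1.09],[0,0,0],[0,0,0]]' --delta_rot '[[-0.087,0.009,-0.029],[-0.087,0.009,-0.029],[-0.087,0.009,-0.029],[-0.087,0.009,-0.029],[-0.087,0.009,-0.029],[-0.087,0.009,-0.029],[-0.087,0.009,-0.029],[0,0,0],[0,0,0]]'

```text
time_s: 10.4
ee_pos: [0.5096, 0.0327, 0.1034]
tcp_rot: [0.724, 2.767, 0.87]
ft_force: [-0.0, -0.3, 0.3]
width: 0.0854
```

```bash
python3 - <<'E'
from h import *
import pickle
w=bot.grab_frame("wrist"); pickle.dump(w,open("w3.pkl","wb")); print(bot.sense()["ee_pos"],bot.sense()["joint_positions"].round(2))
f=cv2.convertScaleAbs(w["frame"],alpha=1.3,beta=25)
cv2.imwrite("pics/w3.png",cv2.resize(f[100:325,130:430],(800,600),interpolation=cv2.INTER_CUBIC))
E
```

```text
[0.51016796 0.03310181 0.10426792] [-0.25 -0.23 -0.47  1.15  0.59 -1.25]
```

View pics/w3.png

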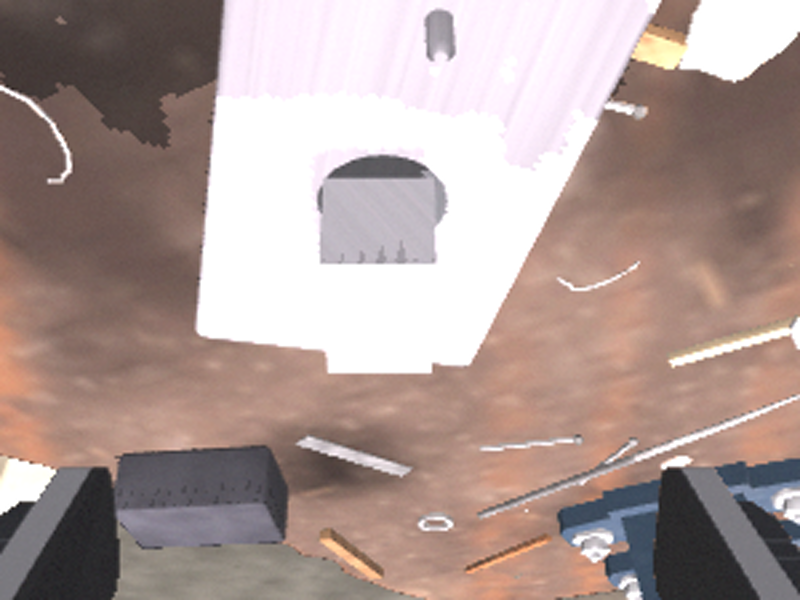

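```bash
python3 - <<'E'
from h import *
L=lambda d: down(150.8)*R.from_rotvec([np.radians(d),0,0])
c=np.array([.5258,.0618,.035]); G=L(45)
x=plan([.53,.066,.15],L(5),6,p=1); x=plan(c+G.apply([0,0,-.05]),G,6,start=x,p=1)
E
```

```text
{"slide": [[0.0, 1.0, -0.3], [0.0, 0.9, -0.3], [-0.1, 0.9, -0.5], [0.0, 0.8, -0.6], [0.0, 0.7, -0.6], [0.0, 0.7, -0.8]], "delta_rot": [[0.116, 0.0, 0.0], [0.116, 0.001, 0.0], [0.116, 0.0, 0.0], [0.117, 0.0, 0.0], [0.116, 0.0, 0.0], [0.116, 0.001, 0.0]]}
end [0.5298 0.0662 0.1503] [-0.786 -3.016  0.132]
{"slide": [[0.0, 0.6, 1.3], [0.0, 0.8, 1.2], [0.1, 0.8, 1.1], [0.0, 1.1, 1.0], [0.0, 1.1, 0.9], [0.0, 1.2, 0.7]], "delta_rot": [[0.116, 0.0, 0.0], [0.117, 0.0, 0.0], [0.116, 0.0, 0.0], [0.116, 0.0, 0.0], [0.117, 0.0, 0.0], [0.116, -0.001, 0.0]]}
end [0.5435 0.0928 0.0704] [-0.69  -2.649  1.097]
```

>>> servo_tool --grip '[0.7,0.7,0.7,0.7,0.7,0.7,0.7,0.7,0.7,0.7,0.7,0.7,0.7,0.7]' --slide '[[0.0,1.0,-0.3],[0.0,0.9,-0.3],[-0.1,0.9,-0.5],[0.0,0.8,-0.6],[0.0,0.7,-0.6],[0.0,0.7,-0.8],[0.0,0.6,1.3],[0.0,0.8,1.2],[0.1,0.8,1.1],[0.0,1.1,1.0],[0.0,1.1,0.9],[0.0,1.2,0.7],[0,0,0],[0,0,0]]' --delta_rot '[[0.116,0,0],[0.116,0,0],[0.116,0,0],[0.117,0,0],[0.116,0,0],[0.116,0,0],[0.116,0,0],[0.117,0,0],[0.116,0,0],[0.116,0,0],[0.117,0,0],[0.116,0,0],[0,0,0],[0,0,0]]'

```text
time_s: 11.85
ee_pos: [0.5435, 0.0943, 0.0688]
tcp_rot: [-0.687, -2.651, 1.096]
ft_force: [0.2, 0.3, 0.6]
width: 0.0597
```

```bash
python3 - <<'E'
from h import *
import pickle
s=bot.sense(); print(s["ee_pos"],s["joint_positions"].round(2),s["ft_force"].round(1))
w=bot.grab_frame("wrist"); b=bot.grab_frame("side"); pickle.dump((w,b),open("w4.pkl","wb"))
G=down(150.8)*R.from_rotvec([np.radians(45),0,0]); c=np.array([.5258,.0618,.035])
print("rot err",np.degrees((R.from_rotvec(s["tcp_rot"]).inv()*G).as_rotvec()).round(2))
plan(c+G.apply([0,0,.018]),G,4)
f=cv2.convertScaleAbs(w["frame"],alpha=1.2,beta=20)
p=proj(w,c)[0]; print(p)
cv2.imwrite("pics/w4.png",cv2.resize(f,(800,600)))
E
```

```text
[0.54351733 0.09432217 0.06884395] [ 0.4   0.71  0.46  1.98 -0.45 -0.51] [0.2 0.3 0.6]
rot err [0.08 0.14 0.08]
{"slide": [[0.02, 0.01, 1.76], [0.02, 0.01, 1.77], [0.01, 0.01, 1.76], [0.02, 0.02, 1.76]], "delta_rot": [[0.002, 0.001, -0.001], [0.001, 0.001, 0.0], [0.002, 0.001, -0.001], [0.002, 0.001, -0.001]]}
end [0.5196 0.0507 0.0223] [-0.69  -2.648  1.097]
[272.20968634 231.64639664]
```

View pics/w4.png

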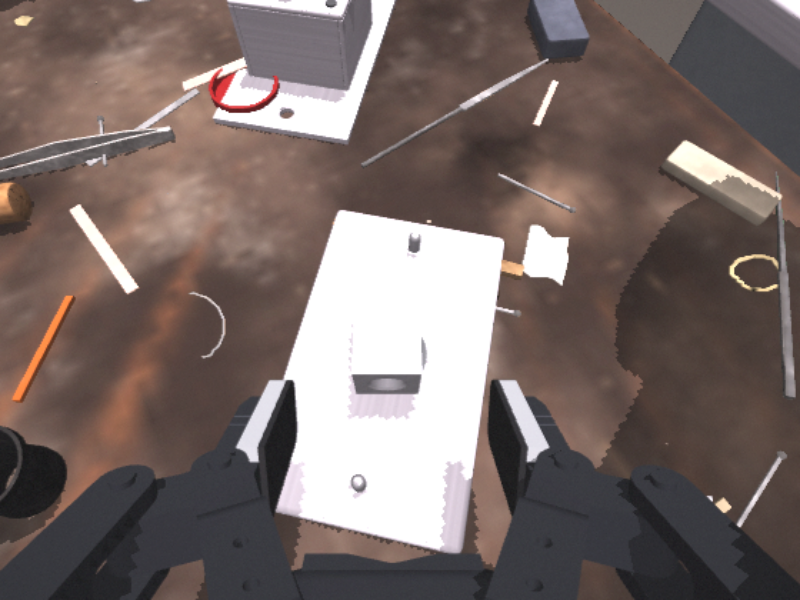

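>>> servo_tool --grip '[0.7,0.7,0.7,0.7,0.7,0,0,0,0,0,0]' --slide '[[0.02,0.01,1.8],[0.02,0.01,1.8],[0.01,0.01,1.8],[0.02,0.02,1.6],[0,0,0],[0,0,0],[0,0,0],[0,0,0],[0,0,0],[0,0,0],[0,0,0]]' --delta_rot '[[0,0,0],[0,0,0],[0,0,0],[0,0,0],[0,0,0],[0,0,0],[0,0,0],[0,0,0],[0,0,0],[0,0,0],[0,0,0]]' --grip_force 70

```text
time_s: 13.05
ee_pos: [0.5196, 0.051, 0.0217]
tcp_rot: [-0.691, -2.653, 1.096]
ft_force: [1.4, 0.5, 8.7]
width: 0.0251
```

```bash
python3 - <<'E'
from h import *
s=bot.sense(); print(s["width"])
G=down(150.8)*R.from_rotvec([np.radians(45),0,0])
F=down(150.8)*R.from_rotvec([np.radians(-45),0,0])
x=plan(s["ee_pos"]+np.array([0,0,.1]),G,5,p=1)
# final: spacer centre at ~ (.50,.06,.25): grasp pt 18mm behind TCP
c=np.array([.49,.06,.25]); x=plan(c+F.apply([0,0,.018]),F,14,start=x,p=1)
E
```

```text
0.025059785719304117
{"slide": [[0.0, -1.4, -1.4], [0.0, -1.4, -1.4], [0.0, -1.4, -1.5], [0.0, -1.4, -1.4], [0.0, -1.5, -1.4]], "delta_rot": [[0.001, 0.001, 0.0], [0.0, 0.0, 0.0], [0.001, 0.001, -0.001], [0.0, 0.001, 0.0], [0.001, 0.0, 0.0]]}
end [0.5194 0.051  0.1221] [-0.69  -2.648  1.097]
{"slide": [[0.2, -0.6, -0.6], [0.2, -0.4, -0.7], [0.2, -0.4, -0.7], [0.3, -0.3, -0.8], [0.2, -0.3, -0.8], [0.2, -0.1, -0.8], [0.2, -0.1, -0.8], [0.2, 0.1, -0.8], [0.2, 0.1, -0.8], [0.2, 0.2, -0.8], [0.3, 0.4, -0.8], [0.2, 0.4, -0.7], [0.2, 0.4, -0.7], [0.2, 0.6, -0.6]], "delta_rot": [[-0.112, 0.0, 0.0], [-0.112, 0.0, 0.0], [-0.113, 0.0, 0.0], [-0.112, 0.0, 0.0], [-0.112, 0.0, 0.0], [-0.112, 0.0, 0.0], [-0.112, 0.0, 0.0], [-0.113, 0.0, 0.0], [-0.112, 0.0, 0.0], [-0.112, 0.0, 0.0], [-0.112, 0.0, 0.0], [-0.113, 0.0, 0.0], [-0.112, 0.0, 0.0], [-0.112, 0.0, 0.0]]}
end [0.4963 0.0713 0.2374] [0.69  2.648 1.097]
```

>>> servo_tool --grip '[0,0,0,0,0,0,0]' --slide '[[0,-0.3,-0.3],[0,-1.1,-1.1],[0,-1.4,-1.4],[0,-1.5,-1.5],[0,-1.4,-1.4],[0,-1.4,-1.4],[0,0,0]]' --delta_rot '[[0,0,0],[0,0,0],[0,0,0],[0,0,0],[0,0,0],[0,0,0],[0,0,0]]'

```text
time_s: 13.75
ee_pos: [0.5193, 0.0509, 0.1234]
tcp_rot: [-0.693, -2.654, 1.093]
ft_force: [1.4, -0.2, -1.0]
width: 0.0252
```

>>> servo_tool --grip '[0,0,0,0,0,0,0,0,0,0,0,0,0,0,0,0,0]' --slide '[[0.2,-0.6,-0.6],[0.2,-0.4,-0.7],[0.2,-0.4,-0.7],[0.3,-0.3,-0.8],[0.2,-0.3,-0.8],[0.2,-0.1,-0.8],[0.2,-0.1,-0.8],[0.2,0.1,-0.8],[0.2,0.1,-0.8],[0.2,0.2,-0.8],[0.3,0.4,-0.8],[0.2,0.4,-0.7],[0.2,0.4,-0.7],[0.2,0.6,-0.6],[0,0,0],[0,0,0],[0,0,0]]' --delta_rot '[[-0.112,0,0],[-0.112,0,0],[-0.113,0,0],[-0.112,0,0],[-0.112,0,0],[-0.112,0,0],[-0.112,0,0],[-0.113,0,0],[-0.112,0,0],[-0.112,0,0],[-0.112,0,0],[-0.113,0,0],[-0.112,0,0],[-0.112,0,0],[0,0,0],[0,0,0],[0,0,0]]'

```text
time_s: 15.45
ee_pos: [0.4954, 0.0708, 0.2353]
tcp_rot: [0.688, 2.649, 1.096]
ft_force: [0.7, 0.4, -1.1]
width: 0.0256
```

```bash
python3 - <<'E'
from h import *
import pickle
s=bot.sense(); print(s["ee_pos"],s["joint_positions"].round(2),s["ft_force"].round(1),s["width"])
F=down(150.8)*R.from_rotvec([np.radians(-45),0,0])
print("rot err",np.degrees((R.from_rotvec(s["tcp_rot"]).inv()*F).as_rotvec()).round(2))
w=bot.grab_frame("wrist"); b=bot.grab_frame("side"); t=bot.grab_frame("top"); pickle.dump((w,b,t),open("w5.pkl","wb"))
for c,n in((w,"w"),(b,"s"),(t,"t")):
  for l in ["spacer","cover"]:
    for r in bot.boxes_of(l,c)[:2]: print(n,l,round(r["conf"],2),np.round(r["extent"]))
c=np.array(s["ee_pos"])-F.apply([0,0,.018])
print([proj(k,c)[0].round() for k in (w,b,t)])
p=proj(b,c)[0].astype(int)
A=cv2.resize(w["frame"],(440,330)); 
B=cv2.resize(b["frame"][p[1]-50:p[1]+50,p[0]-55:p[0]+55],(360,330),interpolation=cv2.INTER_CUBIC)
q=proj(w,c)[0].astype(int); C=cv2.resize(w["frame"][max(q[1]-60,0):q[1]+60,q[0]-90:q[0]+90],(400,267),interpolation=cv2.INTER_CUBIC)
v=proj(t,[.466,-.151,0])[0].astype(int); D=cv2.resize(t["frame"][v[1]-50:v[1]+50,v[0]-75:v[0]+75],(400,267),interpolation=cv2.INTER_CUBIC)
cv2.imwrite("pics/fin.png",np.vstack([np.hstack([A,B]),np.hstack([C,D])]))
E
```

```text
[0.49538274 0.07079188 0.23533478] [-0.26 -0.35 -0.38  1.3   0.75 -1.22] [ 0.7  0.4 -1.1] 0.02556486641687886
rot err [-0.03  0.01  0.08]
w spacer 0.64 [274. 297.  74. 126.]
s spacer 0.54 [271. 182.  25.  25.]
s cover 0.6 [313. 199.  60.  45.]
s cover 0.19 [308. 369.  66.  60.]
t spacer 0.58 [253. 219.  25.  18.]
t spacer 0.29 [274. 153.  11.  12.]
t cover 0.56 [212. 159.  24.  28.]
t cover 0.39 [344. 220.  10.  14.]
[array([273., 302.]), array([273., 183.]), array([255., 222.])]
```

View pics/fin.png

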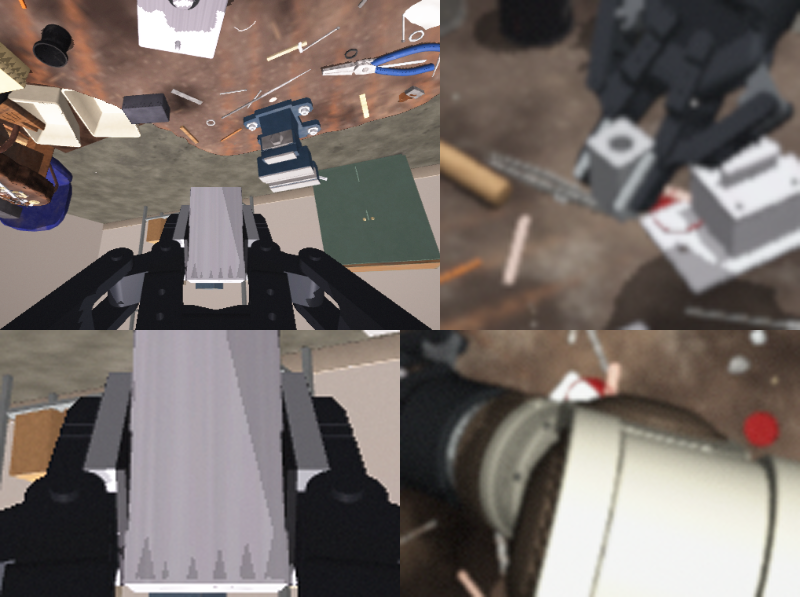

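```bash
python3 - <<'E'
from h import *
import pickle; w,b,t=pickle.load(open("w5.pkl","rb")); s=bot.sense()
F=R.from_rotvec(s["tcp_rot"]); K=np.array([[w["fx"],0,w["cx"]],[0,w["fy"],w["cy"]],[0,0,1]])
k=560/440
g=cv2.cvtColor(w["frame"],cv2.COLOR_BGR2GRAY)
a=np.radians(60.8); av=np.array([np.cos(a),np.sin(a),0]); kk=np.array([0,0,1.]); j=F.apply([1,0,0])
c=s["ee_pos"]-F.apply([0,0,.018])
# predicted corners, faces visible: both +-av at vertical attitude, tilt/shift scan
P=lambda tilt,o: np.array([c+R.from_rotvec(j*np.radians(tilt)).apply(o*sx*kk+0) for sx in [1]])
for f in (-1,1):
    print("pred face",f,proj(w,[c+f*av*.013+x*j*.013+z*kk*.022 for z in(-1,1) for x in(-1,1)]).round(1).tolist())
cv2.imwrite("pics/zz.png",cv2.resize(w["frame"][220:380,200:350],None,fx=3.75,fy=3.75,interpolation=cv2.INTER_CUBIC))
E
```

```text
pred face -1 [[240.5, 240.2], [305.1, 240.2], [234.9, 358.8], [309.9, 358.8]]
pred face 1 [[245.3, 260.7], [300.8, 260.7], [241.2, 363.1], [304.3, 363.1]]
```

View pics/zz.png

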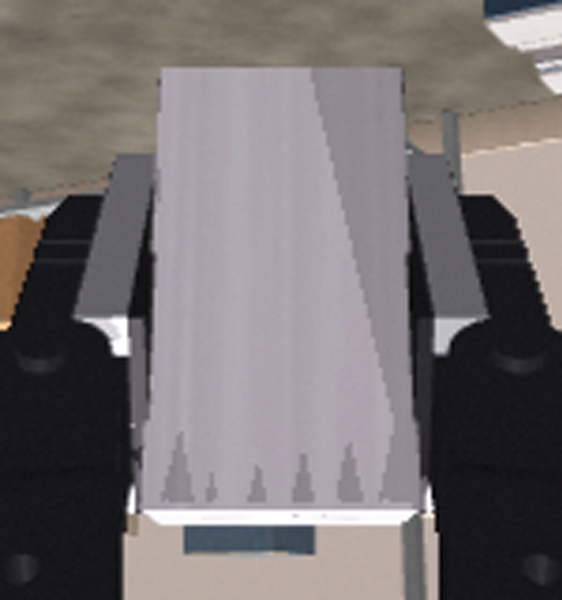

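```bash
python3 -c "
from bench import bot
print(bot.finish_job()); s=bot.sense(); print(s['time_s'],s['ee_pos'],s['width'],s['ft_force'])"
```

```text
the job is handed in; nothing more can be done
None
the job is handed in; nothing more can be done
```

The job is done and handed in after about 16 s of the 48 s allowed.

- **Cover:** I lifted it off the pins and set it down flat, right way up, at about (0.466, −0.151) m. It touched down at the height expected for bare bench. The exact middle of the patch could not be detected. I judged it from the tweezers, graver and housing, and estimated more than 100 mm from that point to the nearest tool.
- **Spacer:** One end looked plain in the wrist view, and the hole showed in the other end before I gripped it. I gripped it with the tool leaning 45° and turned it 90°. It is now held at 70 N with its centre about 0.248 m above the bench, clear of everything else.
- **Last checks:**
  - The side view shows the hole facing up.
  - Measured corners in the wrist view match an upright spacer to within about 1°. They sit 2–3 pixels off overall, which I put down to calibration.
  - The finger opening reads 25.6 mm for the 26 mm spacer, and the outside force is about 1 N.
- **Not confirmed:** In the last top view the arm hid the cover, so only the side view confirms how it rests. The cover overlaps a red disc on the bench. I took the disc to be flat because the touchdown height matched bare bench.

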